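# Press a row of coral plugs home along the rack

### The job

The five plugs in the rack's front row have worked loose and stand proud of the plugs behind them: start at the end of that row beside the drain standpipe and work along it plug by plug, pressing each one gently, fully home, with the fingertips. Keep the fingertips low over the row, no more than about 5 cm above the plugs, from the first plug until the last is home, then move clear. Only press: do not pull any plug up, do not pick anything up, and leave the standpipe, the beaker and everything else where it stands.

Things in the scene. Friction and masses are not known exactly. Their poses are not given: they have to be found in the camera images.
- rack: Fixed black egg-crate rack, 155 (x) by 270 (y) mm, deck 45 mm high. Origin on the table under its centre; x points from front row to back, yaw within 0.5. Pale cement plugs (discs 32 mm wide, 8 thick) in rows along y, 50 mm apart: front row x = -50 mm (nearest the robot), five loose plugs; middle row x = 0 and back row x = 50 are home and fixed, tops 53 mm above the table.
- standpipe: Fixed white drain standpipe: round mesh-topped head 120 mm wide on a thinner pipe, 103 mm high in all. Origin at its foot, z up. It stands about 135 mm past one end of the front row (either end, about 235 mm from the rack's centre); the beaker stands past the other. The end beside it is where to start.
- plug0_top (a point): Centre of the flat top of front-row plug 0 (y = +100 mm in the rack's frame; moves with the plug). 53 mm above the table when fully home, 62 to 65 mm at the start.
- plug1_top (a point): Centre of the flat top of front-row plug 1 (y = +50 mm in the rack's frame; moves with the plug). 53 mm above the table when fully home, 62 to 65 mm at the start.
- plug2_top (a point): Centre of the flat top of front-row plug 2 (y = +0 mm in the rack's frame; moves with the plug). 53 mm above the table when fully home, 62 to 65 mm at the start.
- plug3_top (a point): Centre of the flat top of front-row plug 3 (y = -50 mm in the rack's frame; moves with the plug). 53 mm above the table when fully home, 62 to 65 mm at the start.
- plug4_top (a point): Centre of the flat top of front-row plug 4 (y = -100 mm in the rack's frame; moves with the plug). 53 mm above the table when fully home, 62 to 65 mm at the start.
- plug0 (a joint): How far plug 0 of the front row is pushed down, in m: 0 to 0.003 at the start, 0.012 fully home against the deck (hard stop), negative if pulled up. It takes about 4 N to push, slides stiffly and stays where it is left.
- plug1 (a joint): How far plug 1 of the front row is pushed down, in m: 0 to 0.003 at the start, 0.012 fully home against the deck (hard stop), negative if pulled up. It takes about 4 N to push, slides stiffly and stays where it is left.
- plug2 (a joint): How far plug 2 of the front row is pushed down, in m: 0 to 0.003 at the start, 0.012 fully home against the deck (hard stop), negative if pulled up. It takes about 4 N to push, slides stiffly and stays where it is left.
- plug3 (a joint): How far plug 3 of the front row is pushed down, in m: 0 to 0.003 at the start, 0.012 fully home against the deck (hard stop), negative if pulled up. It takes about 4 N to push, slides stiffly and stays where it is left.
- plug4 (a joint): How far plug 4 of the front row is pushed down, in m: 0 to 0.003 at the start, 0.012 fully home against the deck (hard stop), negative if pulled up. It takes about 4 N to push, slides stiffly and stays where it is left.
- beaker: Loose clear plastic beaker, 72 mm wide, 95 mm high, past the end of the front row away from the standpipe. Origin under its centre. Leave it.
- cup: Loose small white cup, 44 mm wide, 40 mm high, standing on the rack's deck in the back row. Origin under its centre. Leave it.
- spare: Loose spare plug upside down on the table in front of the rack, 32 mm wide, 30 mm high, stem up. Origin under its centre. Leave it.
- brush: Loose small brush, 160 mm long, lying on the table in front of the rack along its own x. Leave it.
- shell: Loose conical brown shell, 48 mm wide, 36 mm high, behind the rack. Origin under its centre. Leave it.
- torch: Loose black hand lamp, about 130 mm long, 40 mm high, lying behind the rack. Leave it.
- jar: Loose amber jar with a cap, 60 mm wide, 75 mm high, behind the rack. Origin under its centre. Leave it.

How it is judged:
By the outcome, as a careful person would: the job done as asked, in the order asked, and still so for the second after the job is handed in, with the robot touching nothing.
It also fails if it takes over 51 s, if anything falls off the work surface, if the arm or the gripper's body presses on something with over 40 N, if the wrist force passes 120 N, or if a joint passes its speed limit or range.

### The arm

A 6-joint arm with a two-finger parallel gripper is mounted at the origin on the work surface. World frame = base frame: x ahead of the robot, y to its left, z up, the work surface at z = 0. Lengths are in mm, angles in rad, forces in N, time in s.
With the tool pointing down it reaches from about 400 to 925 mm from the base axis. Payload 12.5 kg.
Tool frame: the origin (TCP) lies between the finger pads; the fingertips stand 11 mm ahead of it and the grasp point (between the pads) lies 8 mm behind it (env.tip_extent is the distance from the TCP to the fingertips, in mm); x points along the fingers, z is the direction in which the jaws open and shut, and the axes are right-handed (so a half turn about x gives the same grasp; the last joint's range is limited). The gripper opens to 95 mm and grips with 3 to 60 N. Pads are 20 mm wide; open, the fingers measure 119 mm over their backs; the gripper's body (75 mm by 180 mm) begins 59 mm behind the grasp point.
Start: joints at [-1.402, 0.491, 1.559, -0, 1.092, -0.106], TCP at [169.619, -601.56, 225.661] pointing down, gripper open.
Joint ranges: [-3.1, 3.1], [-0.84, 2.19], [0.05, 2.79], [-1.13, 4.28], [0.06, 2.93], [-2.69, 2.69]. Speed limits (rad/s): [2.22, 2.22, 2.79, 3.14, 3.14, 3.14].

### API

Orientations are given as [roll, pitch, yaw] about the fixed x, y, z axes, in that order (R = Rz(yaw) Ry(pitch) Rx(roll)).
In Python, from cell import status, imaging, env gives the robot as it stands. The module is installed in compiled form; this text tells all that it offers.
- The arm moves only by the tool apply_moves, never from a script. Its argument "increments" is a list of rows, each a list of 5 numbers: the closure, from 0 (fully open) to 1 (shut), then the shift along the tool's x, y, z in mm, then the turn about the tool's x in degrees. A call has 1 to 10 rows; each row shifts and turns the commanded pose from where the row before left it, along the tool's axes as they then stand; what a row does not reach is not made up. A row lasts 1/10 s, in which the tool goes at most 50 mm and 8.59 degrees, less where a joint would pass 70% of its speed; a pose out of reach is approached as far as the arm can. A call with a gripper value outside its range is refused whole. The fingers move at their own pace and stop on an object; the grip force is fixed at half the most. Time passes only in rows, so rows that do not move let the fingers close. It gives the time, the measured TCP pose, the force and the opening at its end, in the units of the state.
- status.state(): the state, without advancing time (a new reading comes with each control period).
- imaging.read_camera(name): name is "scene" or "top" or "wrist"; returns a dict with "pixels" (480x640x3 uint8, red, green, blue), "fovy" (degrees; the focal length in pixels is half the picture's height over the tangent of half this angle, whatever the lens; pixels are square), "cx", "cy" (the principal point, pixels), "distortion" ([k1, k2, p1, p2, k3] as OpenCV has them; the pictures are not rectified), "R" (3x3) and "t" (3): a world point X has camera coordinates R X + t. Camera axes: x right, y down, z forward; pixel columns grow to the right and rows downward; lengths in mm; the calibration is good to about 2 mm. A picture is of the moment at which its call begins. There is no depth.
- env.job_done(): hands the job in, once; it reports no verdict.
The state is a dict: "t": time; "joints": joint angles; "qvel": joint speeds; "tau": joint torques, N m; "eef_pos": TCP position; "tcp_rot": TCP orientation; "ft_force": force on the tool from outside, world axes, zero at the start; "moment": the same for the moment, N m; "opening": opening from 0.0 (shut) to 1.0 (fully open).
Only numpy, scipy, OpenCV 4.12 (cv2) and the standard library are available. Lean on these libraries where they do the work, as an engineer would, in place of code of your own. Each camera call takes 0.05 s, during which the arm holds its last target. There are 200 camera calls.

## Working session

There is one attempt and no reset: what is moved stays moved. The work goes in short steps, Python scripts to look and compute and a tool call to move; the robot and the scene stay as the last step left them, time stands still between calls to the robot, and variables do not carry over. Pictures are saved under pics/ and viewed, about 8 in all and at most 12, crops included, and the job is handed in when it is done.

Besides the shell and the picture viewer there is one more tool, called after "Emit:" as name([rows], argument=value, ...), one row to a line, values as JSON. apply_moves: Moves the arm, as the interface text tells. Its arguments: {"type":"object","properties":{"increments":{"type":"array"}},"required":["increments"]}

```bash
mkdir -p pics
python3 - <<'E'
from cell import status, imaging, env
import cv2,numpy as np
s=status.state();print(s, env.tip_extent)
for n in("scene","top"):
    c=imaging.read_camera(n);cv2.imwrite(f"pics/{n}0.png",c["pixels"][:,:,::-1])
    np.savez(f"{n}0.npz",**c);print(n,c["fovy"],c["cx"],c["cy"],c["distortion"],c["R"],c["t"])
E
```

```text
{'t': 0.0, 'joints': array([-1.40158399e+00,  4.91539812e-01,  1.55944984e+00, -1.91722778e-05,
        1.09174502e+00, -1.05583167e-01]), 'qvel': array([-0.0007271 , -0.00019046, -0.00101988,  0.00025002, -0.00033146,
        0.00041933]), 'tau': array([-1.59895280e-03, -6.12655878e+01, -2.58182448e+01,  6.92019006e-02,
        4.82033542e-02, -7.17200328e-05]), 'eef_pos': array([ 169.58007834, -601.30004794,  225.07388891]), 'tcp_rot': array([3.0508978 , 1.56965418, 1.75490582]), 'ft_force': array([-0.63195972, -0.82462   ,  0.16874691]), 'moment': array([ 0.00097902,  0.00986473, -0.04760907]), 'opening': 1.0014459115627838} 11.0
scene 48.4505203032429 319.4960682406851 234.6539296812414 [-0.00205797  0.          0.          0.          0.        ] [[ 0.83308506  0.55295346 -0.01455164]
 [ 0.46948004 -0.72074486 -0.51001503]
 [-0.29250259  0.4180542  -0.86004239]] [-516.37718687 -234.09328297 1118.40453817]
top 42.35688674057555 318.94048414956603 240.87869327126728 [-0.09668276  0.          0.          0.          0.        ] [[ 0.02517147 -0.99965393 -0.00764249]
 [-0.99156218 -0.02399379 -0.12739205]
 [ 0.1271646   0.01078465 -0.991823  ]] [  19.16559966  577.57234119 1033.22716922]
```

View pics/top0.png

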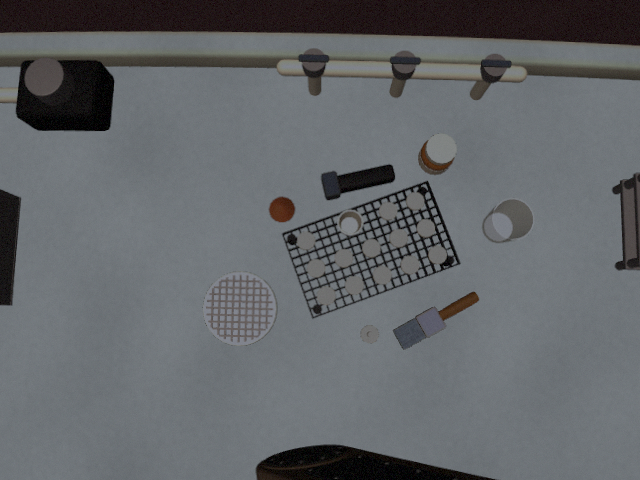

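View pics/scene0.png

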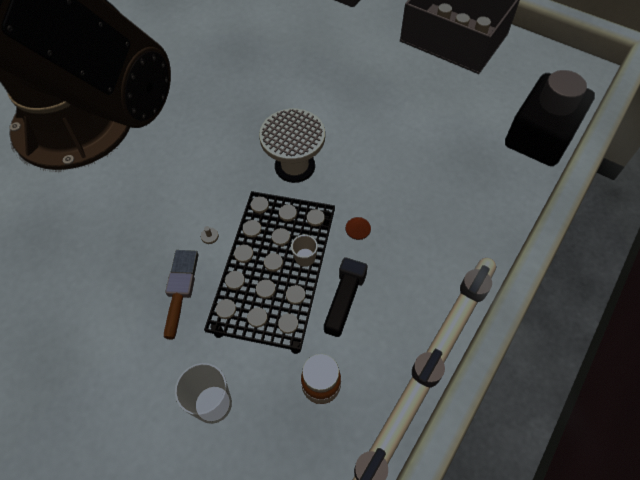

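The top view has the rack at about (372,249), rotated. The standpipe is at (240,309), beside the +y end, so plug 0 comes first. Its front row runs from (326,296) to (438,255). The beaker is at (505,225).

Run:
```python
import cv2
a=cv2.imread("pics/top0.png")[170:330,270:470];cv2.imwrite("pics/topc.png",cv2.resize(a,None,fx=4,fy=3.75,interpolation=2)) 
a=cv2.imread("pics/scene0.png")[185:355,200:345];cv2.imwrite("pics/scenec.png",cv2.resize(a,None,fx=3.5,fy=3.5,interpolation=2))
```

```text
(no output)
```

View pics/topc.png

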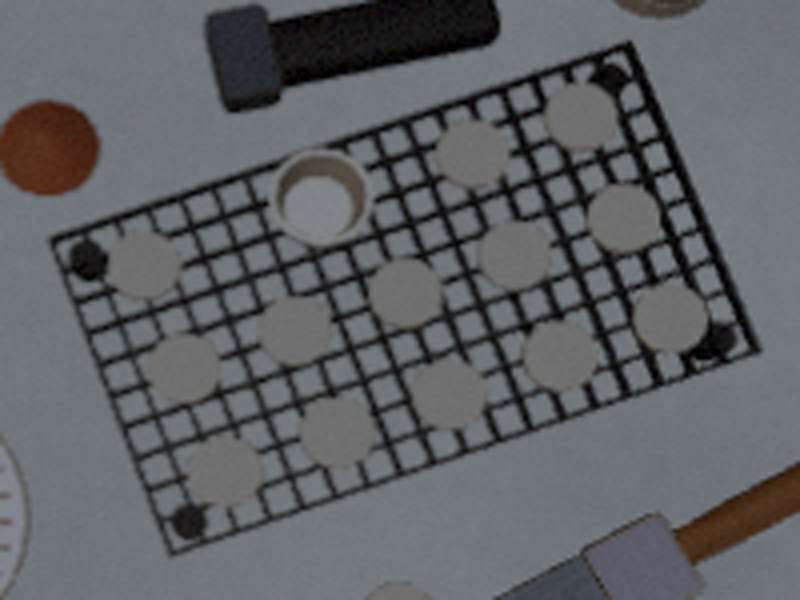

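View pics/scenec.png

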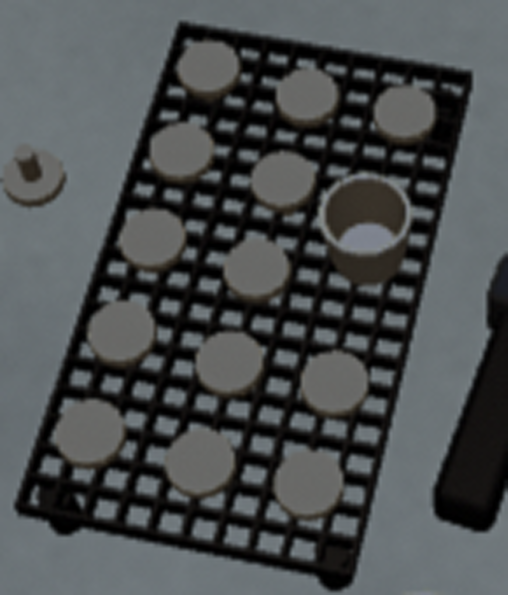

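```bash
cat > h.py <<'E'
import numpy as np,cv2
from scipy.optimize import least_squares
from scipy.spatial.transform import Rotation as Ro
def cam(c):
    f=240/np.tan(np.radians(float(c["fovy"]))/2)
    return np.array([[f,0,c["cx"]],[0,f,c["cy"]],[0,0,1]],float),np.array(c["distortion"],float),np.array(c["R"]),np.array(c["t"],float)
def proj(c,P):
    K,d,R,t=cam(c);return cv2.projectPoints(np.array(P,float),cv2.Rodrigues(R)[0],t,K,d)[0][:,0]
def ray(c,uv,z):
    K,d,R,t=cam(c);n=cv2.undistortPoints(np.array([[uv]],float),K,d)[0,0]
    v=R.T@np.r_[n,1];o=-R.T@t;return o+v*(z-o[2])/v[2]
E
python3 - <<'E'
from h import *
from cell import status
T,S=np.load("top0.npz"),np.load("scene0.npz")
ys=[100,50,0,-50,-100];bi=[0,3,4]
W=np.array([[-50,y,63.5] for y in ys]+[[0,y,53] for y in ys]+[[50,ys[i],53] for i in bi],float)
t=np.array([(225,468),(338,430),(450,392),(561,355),(670,316),(184,368),(296,330),(405,292),(515,254),(623,217),(144,263),(472,152),(581,115)])/[4,3.75]+[270,170]
s=np.array([(208,68),(181,150),(151,238),(121,331),(88,431),(307,96),(283,180),(256,267),(229,362),(199,460),(404,112),(334,381),(308,481)])/3.5+[200,185]
def wp(p,Q=W):
    c,n=np.cos(p[2]),np.sin(p[2]);return Q@np.array([[c,n,0],[-n,c,0],[0,0,1]])+[p[0],p[1],0]
def fit(L): return least_squares(lambda p:np.concatenate([(proj(c,wp(p))-m).ravel() for c,m in L]),[600,-100,.2])
for L in([(T,t)],[(S,s)],[(T,t),(S,s)]):
    r=fit(L);print(r.x,np.sqrt(np.mean(r.fun**2)))
print(wp(r.x)[:5]); 
print("pipe",ray(T,(240,309),103),ray(S,(293,134),103), wp(r.x,np.array([[-50,235,0.]])))
print("beaker",ray(T,(505,225),50))
st=status.state();R=Ro.from_euler('xyz',st["tcp_rot"]).as_matrix();print(R)
print("tool shift to above plug0 tip z=85:",R.T@(wp(r.x)[0]*[1,1,0]+[0,0,96]-st["eef_pos"]))
E
```

```text
[ 5.65446215e+02 -5.60079416e+01  3.75254166e-01] 0.21954057627945284
[ 5.65453351e+02 -5.55746724e+01  3.73388677e-01] 0.27100207312290686
[ 5.65460013e+02 -5.57969908e+01  3.74365335e-01] 0.26494606209693233
[[ 482.35482892   18.99290398   63.5       ]
 [ 500.63892365  -27.54409077   63.5       ]
 [ 518.92301838  -74.08108551   63.5       ]
 [ 537.20711311 -120.61808026   63.5       ]
 [ 555.49120784 -167.15507501   63.5       ]]
pipe [455.29378507 156.48752038 103.        ] [461.95488842 154.39766713 103.        ] [[432.98777315 144.64278979   0.        ]]
beaker [ 610.60299048 -286.65683103   50.        ]
[[-1.51334756e-04  9.62488719e-01  2.71321660e-01]
 [ 9.42988882e-04  2.71321680e-01 -9.62488263e-01]
 [-9.99999544e-01  1.10195382e-04 -9.48676561e-04]]
tool shift to above plug0 tip z=85: [ 129.67236505  469.32514275 -512.09006366]
```

Emit:
apply_moves([
  [1, 0, 0, 0, -5.7],
  [1, 0, 26, -23, 0],
  [1, 0, 29, -26, 0],
  [1, 0, 29, -26, 0],
  [1, 0, 29, -26, 0],
  [1, 0, 29, -26, 0],
  [1, 0, 29, -26, 0],
  [1, 0, 29, -26, 0],
  [1, 0, 29, -26, 0],
  [1, 0, 29, -26, 0],
])

```text
t: 1.1
eef_pos: [325.7, -290.7, 225.6]
tcp_rot: [-2.643, 1.571, 2.443]
ft_force: [0.9, -0.0, -0.3]
opening: 0.219
```

Emit:
apply_moves([
  [1, 0, 29, -26, 0],
  [1, 0, 29, -26, 0],
  [1, 0, 29, -26, 0],
  [1, 0, 29, -26, 0],
  [1, 0, 29, -26, 0],
  [1, 0, 29, -26, 0],
  [1, 0, 29, -26, 0],
  [1, 0, 29, -26, 0],
  [1, 0, 20, -20, 0],
  [1, 0, 0, 0, 0],
])

```text
t: 2.1
eef_pos: [477.2, 14.5, 225.3]
tcp_rot: [-2.963, 1.571, 2.127]
ft_force: [0.3, -0.4, -1.3]
opening: 0.003
```

```bash
cat > g.py <<'E'
from h import *
from cell import status
P=np.array([[482.35,18.99],[500.64,-27.54],[518.92,-74.08],[537.21,-120.62],[555.49,-167.16]])
st=status.state();R=Ro.from_euler('xyz',st["tcp_rot"]).as_matrix()
print(st["t"],st["eef_pos"],st["tcp_rot"],st["ft_force"],st["opening"])
for p in P: print(np.round(R.T@(np.r_[p,64]-st["eef_pos"]),1))
E
python3 g.py
```

```text
2.1 [477.22673719  14.51906685 225.32023021] [-2.96311952  1.57050702  2.12665865] [ 0.28665415 -0.39076756 -1.30682869] 0.003181493161861861
[161.3   6.4  -2.2]
[161.3   6.3  47.8]
[161.3   6.1  97.8]
[161.3   6.  147.8]
[161.3   5.8 197.8]
```

Emit:
apply_moves([
  [1, 25, 6, -2, 0],
  [1, 35, 0, 0, 0],
  [1, 35, 0, 0, 0],
  [1, 25, 0, 0, 0],
  [1, 8, 0, 0, 0],
  [1, 0, 0, 0, 0],
  [1, 0, 0, 0, 0],
])

```text
t: 2.8
eef_pos: [481.8, 15.8, 98.5]
tcp_rot: [1.0, 1.57, -0.197]
ft_force: [-0.0, -1.2, -0.1]
opening: 0.003
```

```bash
python3 g.py
python3 - <<'E'
from cell import imaging
import cv2,numpy as np
w=imaging.read_camera("wrist")["pixels"]; s=imaging.read_camera("scene")["pixels"][140:380,170:370]
cv2.imwrite("pics/c1.png",np.hstack([cv2.resize(w,(400,300)),cv2.resize(s,(400,480))[:300]])[:,:,::-1])
E
```

```text
2.8 [481.75587105  15.84606798  98.51382578] [ 0.99958707  1.56971273 -0.19721901] [-0.0129137  -1.1722648  -0.08813875] 0.0034653197801966383
[34.5  1.7 -2.7]
[34.5  1.7 47.3]
[34.6  1.7 97.3]
[ 34.6   1.7 147.3]
[ 34.6   1.7 197.3]
```

View pics/c1.png

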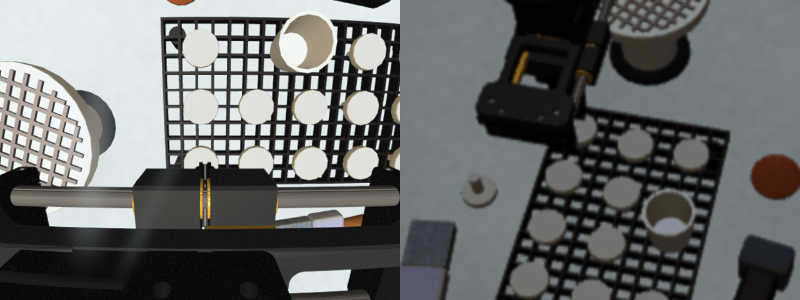

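The wrist view shows the shut tips at about column 205, over plug 0 at about column 201, and the body is clear of the standpipe. I'll press it now.

Emit:
apply_moves([
  [1, 8, 2, -3, 0],
  [1, 8, 0, 0, 0],
  [1, 5, 0, 0, 0],
  [1, 3, 0, 0, 0],
  [1, 3, 0, 0, 0],
  [1, 2, 0, 0, 0],
  [1, 2, 0, 0, 0],
  [1, 1, 0, 0, 0],
  [1, 0, 0, 0, 0],
])

```text
t: 3.8
eef_pos: [482.3, 19.6, 65.5]
tcp_rot: [0.669, 1.57, -0.527]
ft_force: [-0.2, -0.4, -1.2]
opening: 0.006
```

Emit:
apply_moves([
  [1, 1, 0, 0, 0],
  [1, 0, 0, 0, 0],
])

```text
t: 4.0
eef_pos: [482.4, 19.6, 64.6]
tcp_rot: [0.862, 1.57, -0.334]
ft_force: [0.2, -0.5, 1.3]
opening: 0.005
```

Emit:
apply_moves([
  [1, 1, 0, 0, 0],
  [1, 0, 0, 0, 0],
])

```text
t: 4.2
eef_pos: [482.4, 19.6, 64.2]
tcp_rot: [0.927, 1.57, -0.269]
ft_force: [-2.2, -0.3, 12.1]
opening: 0.005
```

```bash
python3 g.py|head -1
```

```text
4.2 [482.41680738  19.58910305  64.20950512] [ 0.92703796  1.56968694 -0.26937357] [-2.24242957 -0.29829701 12.06905007] 0.004512638565610172
```

Emit:
apply_moves([
  [1, 0.5, 0, 0, 0],
  [1, 0, 0, 0, 0],
])

```text
t: 4.4
eef_pos: [482.4, 19.6, 64.1]
tcp_rot: [0.965, 1.569, -0.232]
ft_force: [-3.5, -0.3, 18.7]
opening: 0.003
```

Emit:
apply_moves([
  [1, -12, 0, 0, 0],
  [1, -13, 0, 0, 0],
  [1, 0, 0, 25, 0],
  [1, 0, 0, 25, 0],
  [1, 6, 0, 0, 0],
  [1, 6, 0, 0, 0],
  [1, 4, 0, 0, 0],
  [1, 3, 0, 0, 0],
  [1, 3, 0, 0, 0],
  [1, 1, 0, 0, 0],
])

```text
t: 5.4
eef_pos: [500.1, -26.4, 64.8]
tcp_rot: [-2.104, 1.57, 2.983]
ft_force: [-2.4, -0.8, 4.3]
opening: 0.008
```

Emit:
apply_moves([
  [1, 1, 0, 0, 0],
  [1, 0.5, 0, 0, 0],
  [1, 0, 0, 0, 0],
])

```text
t: 5.7
eef_pos: [500.1, -26.5, 64.2]
tcp_rot: [-2.77, 1.571, 2.317]
ft_force: [-3.9, 0.7, 12.2]
opening: 0.005
```

```bash
python3 g.py|sed -n 1,4p
```

```text
5.7 [500.1236429  -26.45681782  64.18840225] [-2.76980121  1.57053941  2.31699459] [-3.92912564  0.72385043 12.22226834] 0.005097582844592922
[  0.2   0.1 -48.8]
[0.2 0.1 1.2]
[ 0.2  0.1 51.2]
```

Emit:
apply_moves([
  [1, 0.5, 0, 0, 0],
  [1, 0, 0, 0, 0],
])

```text
t: 5.9
eef_pos: [500.1, -26.5, 64.1]
tcp_rot: [2.052, 1.571, 0.856]
ft_force: [-5.7, 0.5, 18.9]
opening: 0.008
```

Emit:
apply_moves([
  [1, -12, 0, 0, 0],
  [1, -13, 0, 0, 0],
  [1, 0, 0, 25, 0],
  [1, 0, 0, 26, 0],
  [1, 6, 0, 0, 0],
  [1, 6, 0, 0, 0],
  [1, 4, 0, 0, 0],
  [1, 3, 0, 0, 0],
  [1, 3, 0, 0, 0],
  [1, 1, 0, 0, 0],
])

```text
t: 6.9
eef_pos: [518.8, -73.9, 64.9]
tcp_rot: [-2.254, 1.57, 2.833]
ft_force: [-1.2, -1.3, 3.9]
opening: 0.004
```

Emit:
apply_moves([
  [1, 1, 0, 0, 0],
  [1, 0.5, 0, 0, 0],
  [1, 0, 0, 0, 0],
])

```text
t: 7.2
eef_pos: [518.8, -73.9, 64.2]
tcp_rot: [-2.968, 1.571, 2.119]
ft_force: [-3.7, 1.2, 11.0]
opening: 0.005
```

```bash
python3 g.py|sed -n 1,5p
```

```text
7.2 [518.82584946 -73.92400041  64.19820003] [-2.96775133  1.57055207  2.1190221 ] [-3.72950843  1.23517532 11.04345611] 0.004685765806733016
[  0.2   0.  -99.8]
[  0.2   0.  -49.8]
[0.2 0.  0.2]
[ 0.2  0.  50.2]
```

Emit:
apply_moves([
  [1, 0.5, 0, 0, 0],
  [1, 0, 0, 0, 0],
])

```text
t: 7.4
eef_pos: [518.9, -73.9, 64.1]
tcp_rot: [1.725, 1.571, 0.528]
ft_force: [-4.5, 1.2, 18.5]
opening: 0.007
```

Emit:
apply_moves([
  [1, -12, 0, 0, 0],
  [1, -13, 0, 0, 0],
  [1, 0, 0, 25, 0],
  [1, 0, 0, 25, 0],
  [1, 6, 0, 0, 0],
  [1, 6, 0, 0, 0],
  [1, 4, 0, 0, 0],
  [1, 3, 0, 0, 0],
  [1, 3, 0, 0, 0],
  [1, 1, 0, 0, 0],
])

```text
t: 8.4
eef_pos: [537.0, -120.4, 64.9]
tcp_rot: [-2.265, 1.57, 2.822]
ft_force: [-1.8, -0.9, 3.4]
opening: 0.003
```

Emit:
apply_moves([
  [1, 1, 0, 0, 0],
  [1, 0.5, 0, 0, 0],
  [1, 0, 0, 0, 0],
])

```text
t: 8.7
eef_pos: [537.1, -120.5, 64.2]
tcp_rot: [-2.63, 1.57, 2.457]
ft_force: [-3.2, 1.3, 10.6]
opening: 0.004
```

Emit:
apply_moves([
  [1, 0.5, 0, 0, 0],
  [1, 0, 0, 0, 0],
])

```text
t: 8.9
eef_pos: [537.1, -120.5, 64.2]
tcp_rot: [2.874, 1.571, 1.678]
ft_force: [-5.9, 1.6, 17.1]
opening: 0.004
```

```bash
python3 g.py|sed -n '1p;5,6p'
```

```text
8.9 [ 537.09641803 -120.46474614   64.15538444] [2.87432243 1.57067698 1.67796658] [-5.91574406  1.64384716 17.1357942 ] 0.003974729037965451
[0.2 0.  0.2]
[ 0.1  0.  50.2]
```

Emit:
apply_moves([
  [1, -12, 0, 0, 0],
  [1, -13, 0, 0, 0],
  [1, 0, 0, 25, 0],
  [1, 0, 0, 25, 0],
  [1, 6, 0, 0, 0],
  [1, 6, 0, 0, 0],
  [1, 4, 0, 0, 0],
  [1, 3, 0, 0, 0],
  [1, 3, 0, 0, 0],
  [1, 1, 0, 0, 0],
])

```text
t: 9.9
eef_pos: [555.2, -166.9, 64.9]
tcp_rot: [-2.351, 1.57, 2.736]
ft_force: [-2.7, 1.4, 3.7]
opening: 0.004
```

Emit:
apply_moves([
  [1, 1, 0, 0, 0],
  [1, 0.5, 0, 0, 0],
  [1, 0, 0, 0, 0],
])

```text
t: 10.2
eef_pos: [555.4, -167.0, 64.2]
tcp_rot: [-2.647, 1.57, 2.44]
ft_force: [-5.1, 1.4, 11.3]
opening: 0.004
```

Emit:
apply_moves([
  [1, 0.5, 0, 0, 0],
  [1, 0, 0, 0, 0],
])

```text
t: 10.4
eef_pos: [555.4, -167.0, 64.2]
tcp_rot: [-2.971, 1.571, 2.116]
ft_force: [-6.6, 2.1, 15.6]
opening: 0.005
```

Emit:
apply_moves([
  [1, -10, 0, 0, 0],
  [1, -15, 0, 0, 0],
  [1, 0, 0, 0, 0],
])

```text
t: 10.7
eef_pos: [556.6, -167.6, 89.7]
tcp_rot: [0.815, 1.568, -0.381]
ft_force: [-0.1, -0.3, -0.1]
opening: 0.004
```

Run:
```python
from cell import imaging
import cv2,numpy as np
w=imaging.read_camera("wrist")["pixels"]; s=imaging.read_camera("scene")["pixels"][185:355,200:345]
cv2.imwrite("pics/c2.png",np.hstack([cv2.resize(w,(400,300)),cv2.resize(s,(400,469),interpolation=2)[:300]])[:,:,::-1])
```

```text
(no output)
```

View pics/c2.png

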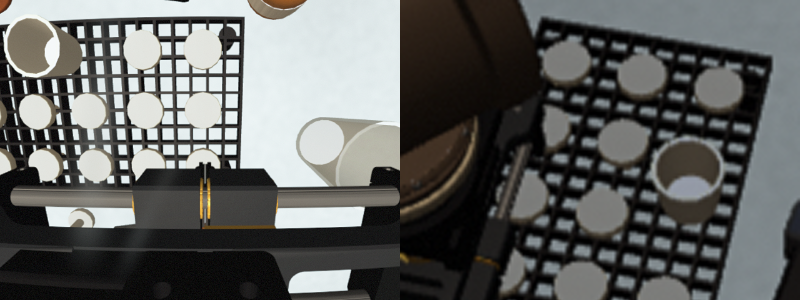

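The visible front plugs now sit level with the others, and nothing has been disturbed. I'll move clear and compare heights.

Emit:
apply_moves([
  [1, -30, 0, 0, 0],
  [1, -40, 0, 0, 0],
  [1, -40, 0, 0, 0],
  [1, -30, 0, 10, 0],
  [1, 0, -10, 30, 0],
  [1, 0, -20, 40, 0],
  [1, 0, -20, 40, 0],
  [1, 0, -20, 40, 0],
  [1, 0, -20, 40, 0],
  [1, 0, -10, 20, 0],
])

```text
t: 11.8
eef_pos: [542.1, -412.0, 226.7]
tcp_rot: [-2.295, 1.57, 2.79]
ft_force: [-0.4, 0.5, -0.6]
opening: 0.005
```

Emit:
apply_moves([
  [1, 0, -20, 30, 0],
  [1, 0, -30, 30, 0],
  [1, 0, -30, 30, 0],
  [1, 0, -20, 20, 0],
  [1, 0, 0, 0, 0],
  [1, 0, 0, 0, 0],
])

```text
t: 12.4
eef_pos: [489.8, -547.7, 226.8]
tcp_rot: [-3.038, 1.569, 2.047]
ft_force: [0.3, -0.1, 0.8]
opening: 0.006
```

```bash
python3 g.py|head -1
python3 - <<'E'
from cell import imaging
import cv2,numpy as np
for n in("scene","top"):
    c=imaging.read_camera(n);cv2.imwrite(f"pics/{n}9.png",c["pixels"][:,:,::-1])
a=cv2.imread("pics/scene9.png");b=cv2.imread("pics/top9.png")[100:360,180:560]
cv2.imwrite("pics/end.png",np.hstack([cv2.resize(a[185:355,200:345],(508,595),interpolation=2),cv2.resize(np.vstack([b]),(290,595)) if 0 else np.vstack([cv2.resize(b,(290,198)),cv2.resize(a,(290,218)),np.zeros((179,290,3),np.uint8)])]))
E
```

```text
12.4 [ 489.80637321 -547.68140867  226.81349338] [-3.03840665  1.56923086  2.04717371] [ 0.30017241 -0.08663961  0.78739774] 0.006365737738348934
```

View pics/end.png

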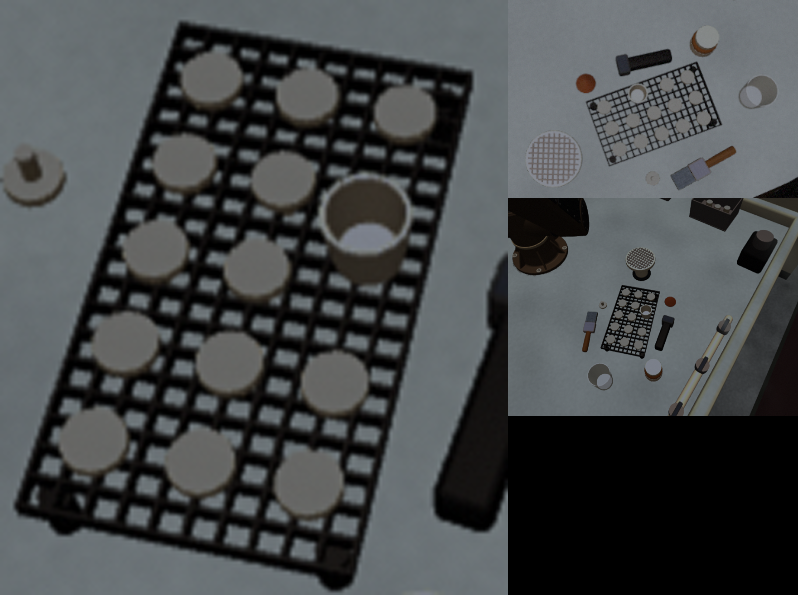

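```bash
python3 -c "
from cell import env
print(env.job_done())"
```

```text
the job is handed in; nothing more can be done
None
```

I pressed all five front-row plugs home with the closed fingertips, from plug 0 beside the standpipe along to plug 4, and handed the job in at about 12.5 s.

- **Seating:** Each plug came to a hard stop with the fingertips at about 53 mm. There the force rose from about 4 N to 16–19 N with almost no further travel.
- **Height over the row:** Between plugs the fingertips stayed about 1.5 cm above the proud plugs.
- **Last pictures:** The front row is level with the rows behind. The standpipe, beaker, cup and other things look where they were, and the arm stands clear.
- **Checks:** No check failed or disagreed. The pictures confirm the plug heights only by eye; the force and height readings are the firmer evidence.

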